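# Station the tube rack and hold its label holder pressed home

### The arm

A 6-joint arm with a two-finger parallel gripper is mounted at the origin on the work surface. World frame = base frame: x ahead of the robot, y to its left, z up, the work surface at z = 0. Lengths are in m, angles in rad, forces in N, time in s.
With the tool pointing down it reaches from about 0.325 to 0.85 m from the base axis. Payload 4.4 kg.
Tool frame: the origin (TCP) lies midway between the tips of the shut fingers; the grasp point (between the pads) lies 19 mm behind it (r.grip_depth is the distance from the TCP to the grasp point, in m); z points along the fingers, y is the line along which they close (so a half turn about z gives the same grasp; the last joint's range is limited). The gripper opens to 94 mm and grips with 3 to 60 N. Pads are 16 mm wide; open, the fingers measure 119 mm over their backs; the gripper's body (75 mm by 177 mm) begins 78 mm behind the grasp point.
Start: joints at [-1.5, 0.207, 1.542, -0, 1.393, -0.15], TCP at [0.126, -0.561, 0.205] pointing down, gripper open.
Joint ranges: [-2.73, 2.73], [-0.86, 2.22], [0.23, 2.46], [-1.11, 4.25], [0.08, 2.63], [-2.82, 2.82]. Speed limits (rad/s): [2.79, 2.79, 3.14, 3.14, 3.14, 3.14].

### API

Orientations are given as a unit quaternion [x, y, z, w].
In Python, from cell import r, cams gives the robot as it stands. The module is installed in compiled form; this text tells all that it offers.
- The arm moves only by the tool apply_moves, never from a script. Its argument "deltas" is one flat list of numbers, 7 for each row, row after row: the turn, a rotation vector about the tool's x, y, z in degrees, then the shift along the tool's x, y, z in mm, then the opening in per cent of the stroke, from 0 (shut) to 100 (fully open). A call has 1 to 12 rows; each row shifts and turns the commanded pose from where the row before left it, along the tool's axes as they then stand; what a row does not reach is not made up. A row lasts 1/12 s, in which the tool goes at most 41.7 mm and 7.16 degrees, less where a joint would pass 70% of its speed; a pose out of reach is approached as far as the arm can. A call is refused whole if a number of a shift passes 41.7 or a number of a turn 7.16, either way. A call with a gripper value outside its range is refused whole. The fingers move at their own pace and stop on an object; "force" is the grip in N (left out, the last holds). Time passes only in rows, so rows that do not move let the fingers close. It gives the time, the measured TCP pose, the force, the opening and the grip force at its end, in the units of the state.
- r.get_obs(): the state, without advancing time (a new reading comes with each control period).
- cams.camera(name): name is "scene" or "top" or "wrist"; returns (picture, depth): 420x560x3 uint8, red, green, blue; 420x560 float32, m along the optical axis (not along the pixel's ray), 0 where there is no reading.
- cams.calibration(name): a dict with "fx", "fy", "cx", "cy" (pixels), "R" (3x3) and "t" (3): a world point X has camera coordinates R X + t; the wrist camera has in their place "mount" (4x4, takes a point from camera to tool coordinates, whose origin is the TCP and whose axes are the flange's). Camera axes: x right, y down, z forward; pixel columns grow to the right and rows downward; lengths in m; the calibration is good to about 2 mm. A picture is of the moment at which its call begins: read the wrist's pose just before it. calibration takes no time and is no camera call.
- r.finish_job(): hands the job in; it is judged then, once.
The state is a dict: "clock": time; "q": joint angles; "dq": joint speeds; "tau": joint torques, N m; "ee_pos": TCP position; "eef_rot": TCP orientation; "force": force on the tool from outside, world axes, zero at the start; "wrist_torque": the same for the moment, N m; "gripper_width": finger opening in m; "gripper_force": force on a finger pad.
Only numpy, scipy, OpenCV 4.12 (cv2) and the standard library are available. Lean on these libraries where they do the work, as an engineer would, in place of code of your own. Each camera call takes 0.05 s, during which the arm holds its last target. There are 200 camera calls.

### The job

Slide the green tube rack sideways along the bench, never lifting it, off the grey outline until it stands still inside the yellow outline and square to it. Then take the orange-topped label holder from the black stand and push it down behind the white lip on the rack's far side, feeling for the sprung strip in the slot, until it is fully home; the rack must still be inside the yellow outline. Finish while still holding the label holder pressed down there (let go and the spring lifts it again), and leave the grey-topped spare and all the other things on the bench undisturbed.

Things in the scene. Friction and masses are not known exactly. Their poses are not given: they have to be found in the camera images.
- rack_mid (a point): Centre of the loose green tube rack, 22.5 mm above its underside. Footprint 96 (its x) by 160 (its y) mm, block 45 mm high, 0.4 to 0.8 kg. Rows of pink tubes along both ends (beyond 57 mm along y) rise to 58 mm. Its +x side, away from the robot, carries the white label lip. Axes: x towards the lip, y along the rack, z up.
- slot_home (a point): Where the middle of a holder's foot lies when fully home in the rack's label slot: 40 mm along the rack's +x from its centre, 14 mm above the bench, axes as the rack's. Slot 8 mm wide (x), 72 mm long (y), open above, between the block (45 mm high) and a 4 mm lip. The lip is straight to 35 mm above the bench, then flares outward by 5 mm up to 42 mm.
- strip (a joint): Red sprung strip lying in the slot's bottom: 0 = up (its top 20 mm above the bench), 0.006 m = fully down (top 14 mm above the bench, holder home). Pushing down needs about 3.5 N to start and 8 N at the bottom; beyond that it stands on a hard stop. It springs back when let go.
- grey_outline: Grey tape rectangle on the bench around the rack's first place, flat, inner size 116 (x) by 180 (y) mm. Origin at its centre on the bench, x and y along its sides. Fixed.
- yellow_outline: Yellow tape rectangle on the bench, flat, inner size 116 (x) by 180 (y) mm (10 mm all round the rack): where the rack must go, its lip still away from the robot. Origin at its centre on the bench, x and y along its sides. Fixed.
- holder_mid (a point): Centre (36 mm above its foot) of the loose label holder with the orange grip, 40 g, upright in the black stand. White plate 4 mm thick (its x), 60 mm wide (its y), 46 mm high, under an orange grip bar 10 mm thick, 50 mm wide, from 44 to 72 mm above the foot. Both faces alike: either may face forward. x across its thickness, y along its width, z up.
- holder_foot (a point): Middle of the lower edge of the orange-topped label holder, 36 mm below its centre; same axes.
- spare_mid (a point): Centre (36 mm above its foot) of the spare label holder with a grey grip, otherwise the same; stands in the other slot of the stand and stays there.
- stand: Fixed black stand, 44 (x) by 164 (y) by 30 (z) mm, origin at the centre of its underside; two slots in a row along its y, 24 mm deep, 5.6 mm wide, their floors 6 mm above the bench, centred 40.5 mm either side of its middle. Either slot may hold the orange-topped holder.
- holder: The orange-topped label holder itself; origin at the middle of its lower edge.
- rack: The green tube rack; origin at the centre of its underside, axes as above. In the middle of its top stands a white grip tab, 10 mm thick along x, 40 mm wide along y, from 45 to 86 mm above the bench: pinch it across its thickness from above.
- reagent: Amber bottle, 64 mm across, 140 mm high, origin under its centre. Bystander.
- beaker: Glass beaker, 72 mm across, 90 mm high, origin under its centre. Bystander.
- jar: White jar with a blue cap, 60 mm across, 75 mm high, origin under its centre. Bystander.
- blue_rack: Blue tube rack, 90 by 130 by 45 mm with tubes to 63 mm high, origin under its centre. Bystander.
- pipette: Red pipette with a yellow plunger lying on the bench, 240 mm long, 26 mm high, origin at about the middle of its length, x towards its tip. Bystander.
- tip_box: Grey box with a clear lid, 87 by 122 by 70 mm, origin under its centre. Bystander.

How it is judged:
By the outcome, as a careful person would: the job done as asked, in the order asked, and still so for the second after the job is handed in, while the arm keeps its last pose, push and grip.
It also fails if it takes over 56 s, if anything falls off the work surface, if the arm or the gripper's body presses on something with over 40 N, if the wrist force passes 120 N, or if a joint passes its speed limit or range.

## Working session

There is one attempt and no reset: what is moved stays moved. The work goes in short steps, Python scripts to look and compute and a tool call to move; the robot and the scene stay as the last step left them, time stands still between calls to the robot, and variables do not carry over. Pictures are saved under pics/ and viewed, at most 10 in all, crops included, and the job is handed in when it is done.

Besides the shell and the picture viewer there is one more tool, called after "Request:" in YAML: its name, and indented under it one key for each argument. apply_moves: Moves the arm, as the interface text tells. Its arguments: {"type":"object","properties":{"deltas":{"type":"array"},"force":{"type":"number"}},"required":["deltas"]}

```bash
mkdir -p pics
cat > h.py <<'E'
import numpy as np, cv2
from cell import r, cams
from scipy.spatial.transform import Rotation as R
def cloud(name):
    o=r.get_obs(); im,d=cams.camera(name); c=cams.calibration(name)
    v,u=np.mgrid[:d.shape[0],:d.shape[1]]
    P=np.stack([(u-c['cx'])/c['fx']*d,(v-c['cy'])/c['fy']*d,d],-1)
    if 'mount' in c:
        M=np.array(c['mount']); P=P@M[:3,:3].T+M[:3,3]
        P=P@R.from_quat(o['eef_rot']).as_matrix().T+o['ee_pos']
    else: P=(P-np.array(c['t']))@np.array(c['R'])
    P[d==0]=np.nan
    return im,d,P
E
python3 - <<'E'
from h import *
print(r.get_obs())
for n in('scene','top'):
    im,d,P=cloud(n); np.savez(n+'.npz',im=im,d=d,P=P); cv2.imwrite(f'pics/{n}0.png',im[...,::-1]); print(n,cams.calibration(n))
E
```

```text
{'clock': 0.0, 'q': array([-1.49950328e+00,  2.07395456e-01,  1.54288104e+00, -1.87600882e-05,
        1.39351226e+00, -1.50477329e-01]), 'dq': array([-0.00077174,  0.00106662,  0.00036736, -0.00231195,  0.00014061,
        0.00137632]), 'tau': array([-1.57834197e-04, -3.70877337e+01, -2.81414509e+01,  6.98430114e-02,
        3.61943746e-02, -1.54868007e-04]), 'ee_pos': array([ 0.12641462, -0.56013342,  0.20433933]), 'eef_rot': array([ 9.93857751e-01,  1.10659685e-01,  3.42388951e-05, -1.09755669e-03]), 'force': array([-0.65378382,  0.25296577,  0.94830239]), 'wrist_torque': array([ 0.01272261,  0.03337523, -0.00647464]), 'gripper_force': 0.0, 'gripper_width': 0.09397896662449277}
scene {'fx': 516.0646591452311, 'fy': 516.0646591452311, 'cx': 276.38994067636696, 'cy': 214.93640625700536, 'R': array([[ 0.5419945 ,  0.84030184, -0.01160977],
       [ 0.6085099 , -0.40194208, -0.68422092],
       [-0.57961855,  0.36377932, -0.72918238]]), 't': array([-0.27565842, -0.27927572,  1.60650389])}
top {'fx': 501.24555886924645, 'fy': 501.24555886924645, 'cx': 284.5265578489408, 'cy': 205.23751366980355, 'R': array([[-0.08143712, -0.99667094, -0.00387758],
       [-0.97221338,  0.08029423, -0.2198954 ],
       [ 0.21947471, -0.01413781, -0.97551575]]), 't': array([0.02250177, 0.56428624, 1.4250414 ])}
```

View pics/top0.png

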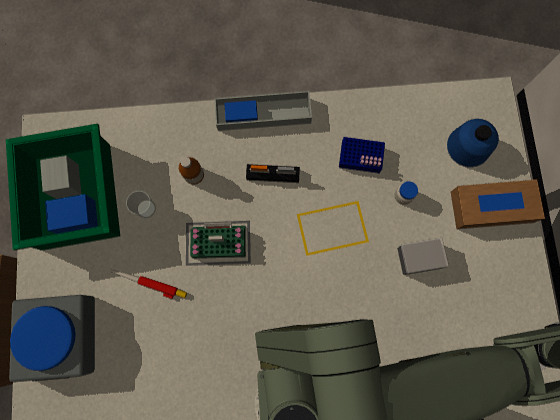

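View pics/scene0.png

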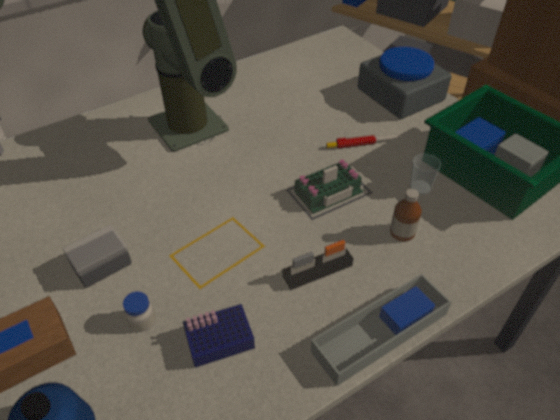

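The top view shows the rack at (218,242), the yellow outline at (333,228) and the stand at (273,172), with the orange holder at (259,168) and the spare at (286,170). The scene view agrees with this.

```bash
cat > m.py <<'E'
from h import *
def ray(name,uv,z):
    c=cams.calibration(name); uv=np.asarray(uv,float).reshape(-1,2)
    d=np.c_[(uv[:,0]-c['cx'])/c['fx'],(uv[:,1]-c['cy'])/c['fy'],np.ones(len(uv))]@c['R']
    o=-np.array(c['R']).T@c['t']
    return o+d*((z-o[2])/d[:,2])[:,None]
def rect(p):
    (c,s,a)=cv2.minAreaRect((p[:,:2]*1000).astype(np.float32)); return np.round(c,1),np.round(s,1),round(a,2)
E
python3 - <<'E'
from m import *
for n in('scene','top'):
    f=np.load(n+'.npz'); im,d,P=f['im'],f['d'],f['P']
    H=cv2.cvtColor(im,cv2.COLOR_RGB2HSV); h,s,v=[H[...,i].astype(int) for i in range(3)]
    X,Y,Z=P[...,0],P[...,1],P[...,2]
    print(n,'bench z',np.nanmedian(Z[(abs(X-.5)<.05)&(abs(Y)<.05)]))
    reg=(abs(Y)<.15)&(X>.3)&(X<.6)&(abs(Z)<.02)
    m=(reg&(h>18)&(h<32)&(s>130)).astype(np.uint8)
    uv=np.argwhere(m)[:,::-1]; print('yellow',len(uv),rect(ray(n,uv,0.)),'ax',np.median(ray(n,uv,0.),0))
    m=((h<16)&(s>170)&(v>120)&(X>.5)&(X<.75)&(abs(Y-.1)<.12)&(Z>.03)&(Z<.09)).astype(np.uint8)
    nn,l,st,ce=cv2.connectedComponentsWithStats(m)
    for i in range(1,nn):
        if st[i,4]>15: q=P[l==i]; print('orange',st[i],rect(q),np.nanmin(q[:,2]),np.nanmax(q[:,2]))
    m=(X>.5)&(X<.75)&(Y>-.06)&(Y<.2)&(Z>.02)&(Z<.036)&(v<70); q=P[m]; print('stand top',len(q),rect(q))
    m=(X>.5)&(X<.75)&(Y>-.06)&(Y<.2)&(Z>.06)&(Z<.085); q=P[m]; print('holder tops',len(q),rect(q),q[:,:].min(0),q.max(0))
    m=(X>.35)&(X<.6)&(Y>.05)&(Y<.3)&(Z>.068)&(Z<.1)
    q=P[m]; print('tab',len(q),rect(q) if len(q) else 0,q.mean(0),q[:,2].max())
    m=(X>.35)&(X<.6)&(Y>.05)&(Y<.32)&(Z>.038)&(Z<.07); q=P[m]; print('racktop',len(q),rect(q))
    sub=im[200:275,175:260] if n=='top' else im[150:225,275:385]
    cv2.imwrite(f'pics/{n}1.png',cv2.resize(sub[...,::-1],None,fx=7,fy=7,interpolation=2))
E
```

```text
scene bench z 0.0014680386802806357
yellow 206 (array([ 486.6, -111.6]), array([130.2,  91.1]), 7.25) ax [ 0.50440567 -0.08062553  0.        ]
orange [326 241  18   9  64] (array([686.5,  42.6]), array([42.9,  7.1]), 82.28) 0.07204726245798156 0.08363435844912229
stand top 688 (array([616.4,  82.1]), array([136.6, 309.8]), 42.74)
holder tops 353 (array([625.2,  64. ]), array([103.8, 248.5]), 42.98) [ 0.5039154  -0.05980297  0.06011417] [0.69353755 0.12080747 0.08363794]
tab 116 (array([481.2, 184.5]), array([41.8, 13.8]), 84.13) [0.48246289 0.18273356 0.08081016] 0.09049747749297338
racktop 1384 (array([481.6, 184.6]), array([162.8, 104.4]), 86.11)
top bench z 2.698004344620552e-05
yellow 242 (array([ 489.3, -112.2]), array([131.8,  90.9]), 7.62) ax [ 0.49018861 -0.08008725  0.        ]
orange [251 165  16   4  39] (array([685.8,  44.1]), array([45.6,  9.2]), 81.12) 0.0727940336795826 0.0835262255179949
stand top 482 (array([615.5,  83. ]), array([142.8, 295.6]), 41.77)
holder tops 154 (array([623.5,  65.6]), array([103. , 249.8]), 41.8) [ 0.50183693 -0.05801641  0.06110317] [0.69344118 0.12441492 0.08352623]
tab 62 (array([480.4, 183.1]), array([37.5, 10.8]), 86.26) [0.48000687 0.18346777 0.0835365 ] 0.09314083157932644
racktop 1504 (array([482.4, 184. ]), array([161.4, 100.4]), 86.06)
```

View pics/top1.png

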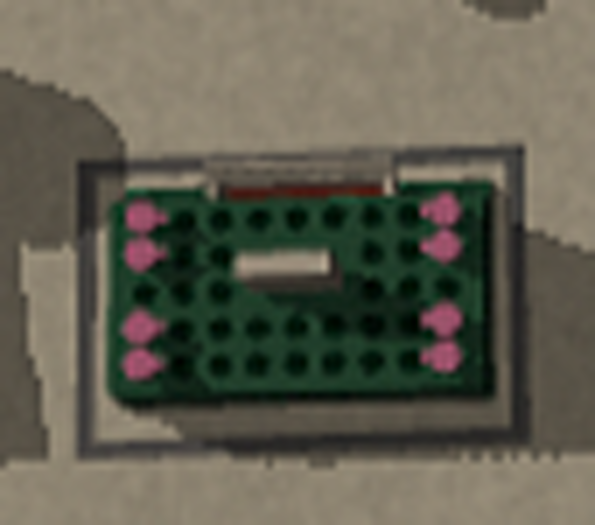

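The crop shows the rack inside the grey outline, with its tab in the middle and the lip on the far side. Next I'll get the full yellow outline, since my earlier mask clipped it, and plan the approach.

```bash
cat >> m.py <<'E'
def go(x,y,z,psi,o=None):
    "remaining tool-frame shift (mm) in the present tool axes, and turn about tool z (deg), to TCP x,y,z (mm), psi=dir of tool x (deg)"
    o=o or r.get_obs(); M=R.from_quat(o['eef_rot'])
    Rt=R.from_matrix(np.array([[np.cos(np.radians(psi)),np.sin(np.radians(psi)),0],[np.sin(np.radians(psi)),-np.cos(np.radians(psi)),0],[0,0,-1]]).T)
    d=np.array([x,y,z])-o['ee_pos']*1000
    print('t',round(o['clock'],2),'pos',np.round(o['ee_pos']*1000,1),'F',np.round(o['force'],1),'w',round(o['gripper_width']*1000,1),'gf',round(o['gripper_force'],1))
    print('turn',np.round((M.inv()*Rt).as_rotvec(degrees=True),2),'shift now-axes',np.round(M.inv().apply(d),1),'shift target-axes',np.round(Rt.inv().apply(d),1))
E
python3 - <<'E'
from m import *
for n in('scene','top'):
    f=np.load(n+'.npz'); im,d,P=f['im'],f['d'],f['P']
    H=cv2.cvtColor(im,cv2.COLOR_RGB2HSV); h,s,v=[H[...,i].astype(int) for i in range(3)]
    X,Y,Z=P[...,0],P[...,1],P[...,2]
    m=(Y<0)&(Y>-.3)&(X>.38)&(X<.6)&(abs(Z)<.02)&(h>18)&(h<32)&(s>110)
    p=ray(n,np.argwhere(m)[:,::-1],0.); print('yellow',rect(p))
    # rack walls & top colour
    m=(h>60)&(h<85)&(s>80)&(X>.35)&(X<.6)&(Y>.05)&(Y<.32)&(Z>.04)&(Z<.05); print('green top',rect(P[m]))
    m=(X>.64)&(X<.74)&(Y>-.09)&(Y<.12)&(Z>.06)&(Z<.085); q=P[m]; print('holder tops',rect(q))
    m=(X>.64)&(X<.74)&(Y>-.09)&(Y<.12)&(Z>.02)&(Z<.036); q=P[m]; print('stand top',rect(q))
go(450,-300,200,86.1)
E
```

```text
yellow (array([ 493.5, -163.4]), array([133. , 196.2]), 7.85)
green top (array([479.9, 190.3]), array([99.6, 71.9]), 85.72)
holder tops (array([679.8,   4.6]), array([131.4,  14.3]), 82.31)
stand top (array([679.3,   4.4]), array([164.7,  48.2]), 82.34)
yellow (array([ 496. , -164.3]), array([133.6, 197.3]), 7.72)
green top (array([473.8, 182.9]), array([158. ,  83.7]), 87.16)
holder tops (array([679.2,   4.6]), array([126.9,  12.4]), 82.21)
stand top (array([679.1,   4.6]), array([163.8,  46.3]), 81.92)
t 0.1 pos [ 126.4 -560.2  204.4] F [-0.1  1.4  0.4] w 94.0 gf 0.0
turn [ -0.09  -0.09 -73.39] shift now-axes [ 372.9 -182.6    4.9] shift target-axes [281.6 305.1   4.4]
```

Request:
apply_moves:
  deltas: [0, 0, -6, 30, -20, 0, 100, 0, 0, -6, 30, -20, 0, 100, 0, 0, -6, 30, -20, 0, 100, 0, 0, -6, 30, -20, 0, 100, 0, 0, -6, 30, -20, 0, 100, 0, 0, -6, 30, -20, 0, 100, 0, 0, -6, 30, -20, 0, 100, 0, 0, -6, 30, -10, 0, 100, 0, 0, -6, 30, 0, 0, 100, 0, 0, -6, 30, 0, 0, 100, 0, 0, -6, 30, 0, 0, 100, 0, 0, -6, 30, 0, 0, 100]

```text
clock: 1.1
ee_pos: [0.2839, -0.1947, 0.2052]
eef_rot: [0.737, 0.676, 0.0, -0.0]
force: [0.2, 0.3, 0.7]
gripper_width: 0.0941
gripper_force: 0.0
```

Run:
```python
from m import *
go(481,184,200,86.1)
```

```text
t 1.1 pos [ 283.9 -194.7  205.2] F [0.2 0.3 0.7] w 94.1 gf 0.0
turn [ 0.01 -0.02 -1.1 ] shift now-axes [394.4 163.3   5.3] shift target-axes [391.2 170.9   5.2]
```

Request:
apply_moves:
  deltas: [0, 0, -1.1, 20, 20, 0, 100, 0, 0, 0, 35, 20, 0, 100, 0, 0, 0, 36, 20, 0, 100, 0, 0, 0, 36, 20, 0, 100, 0, 0, 0, 36, 20, 0, 100, 0, 0, 0, 36, 20, 0, 100, 0, 0, 0, 36, 20, 0, 100, 0, 0, 0, 36, 15, 0, 100, 0, 0, 0, 36, 10, 0, 100, 0, 0, 0, 36, 6, 0, 100, 0, 0, 0, 30, 0, 2, 100, 0, 0, 0, 18, 0, 3, 100]

```text
clock: 2.1
ee_pos: [0.4831, 0.1839, 0.2001]
eef_rot: [0.732, 0.682, 0.0, -0.0]
force: [-0.1, -0.6, 0.5]
gripper_width: 0.0942
gripper_force: 0.0
```

Run:
```python
from m import *
go(481,184,200,86.1)
im,d,P=cloud('wrist'); np.savez('w1.npz',im=im,d=d,P=P); cv2.imwrite('pics/w1.png',im[...,::-1])
X,Y,Z=[P[...,i] for i in range(3)]
m=(abs(X-.48)<.06)&(abs(Y-.184)<.06)&(Z>.07)&(Z<.1); print('tab',m.sum(),rect(P[m]),np.nanmedian(P[m],0))
m=(abs(X-.48)<.1)&(abs(Y-.184)<.12)&(Z>.035)&(Z<.065); print('top',m.sum(),rect(P[m]))
```

```text
t 2.1 pos [483.1 183.9 200.1] F [-0.1 -0.6  0.5] w 94.2 gf 0.0
turn [-0.02 -0.05 -0.14] shift now-axes [-0.1 -2.1  0.1] shift target-axes [-0.1 -2.1  0.1]
tab 361 (array([479.8, 184.5]), array([40.3,  9.6]), 87.5) [0.47986484 0.18706302 0.08608435]
top 9668 (array([481.9, 184. ]), array([160.1, 100.8]), 86.78)
```

View pics/w1.png

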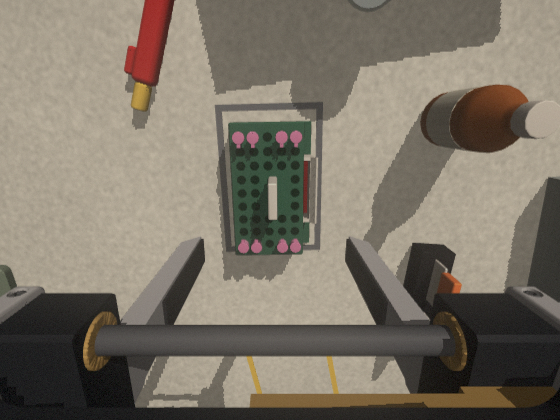

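The wrist view shows the tab at (272,197), roughly between the fingers, and nothing in the way of the descent. The tab fits at (480,184.3) mm with yaw about 86.7°.

Request:
apply_moves:
  deltas: [0, 0, -0.5, 0, -3.1, 20, 100, 0, 0, 0, 0, 0, 25, 100, 0, 0, 0, 0, 0, 25, 100, 0, 0, 0, 0, 0, 25, 100, 0, 0, 0, 0, 0, 20, 60, 0, 0, 0, 0, 0, 15, 40, 0, 0, 0, 0, 0, 10, 30, 0, 0, 0, 0, 0, 7, 30, 0, 0, 0, 0, 0, 0, 30, 0, 0, 0, 0, 0, 0, 0, 0, 0, 0, 0, 0, 0, 0, 0, 0, 0, 0, 0, 0, 0]
  force: 25

```text
clock: 3.15
ee_pos: [0.4812, 0.1812, 0.0547]
eef_rot: [0.73, 0.684, 0.001, 0.001]
force: [0.1, 0.4, 0.0]
gripper_width: 0.0441
gripper_force: 0.0
```

Run:
```python
from m import *
go(494.8,-163.9,53,97.8)
print(r.get_obs()['wrist_torque'])
```

```text
t 3.15 pos [481.2 181.2  54.7] F [0.1 0.4 0. ] w 44.1 gf 0.0
turn [  0.14  -0.02 -11.49] shift now-axes [-343.5   35.8    1.6] shift target-axes [-343.8  -33.3    1.7]
[-0.02220931 -0.11551496  0.05163658]
```

Request:
apply_moves:
  deltas: [0, 0, 0, 3, 1, 0, 0, 0, 0, 0, 0, 0, 0, 0, 0, 0, 0, 0, 0, 0, 0, 0, 0, 0, 0, 0, 0, 0, 0, 0, 0, 0, 0, 0, 0, 0, 0, 0, 0, 0, 0, 0, 0, 0, 0, 0, 0, 0, 0, 0, 0, 0, 0, 0, 0, 0, 0, 0, 0, 0, 0, 0, 0]
  force: 25

```text
clock: 3.9
ee_pos: [0.481, 0.184, 0.0535]
eef_rot: [0.73, 0.684, -0.0, -0.0]
force: [-2.1, -0.3, 2.1]
gripper_width: 0.0102
gripper_force: 25.0
```

Run:
```python
from m import *
go(494.8,-163.9,53,97.8)
```

```text
t 3.9 pos [481.  184.   53.5] F [-2.1 -0.3  2.1] w 10.2 gf 25.0
turn [-3.000e-02 -1.000e-02 -1.149e+01] shift now-axes [-346.3   36.2    0.4] shift target-axes [-346.6  -33.6    0.5]
```

Request:
apply_moves:
  deltas: [0, 0, 0, -5, 0, 0, 0, 0, 0, -0.5, -10, 0, 0, 0, 0, 0, -0.5, -14, 0, 0, 0, 0, 0, -0.5, -15, 0, 0, 0, 0, 0, -0.5, -15, 0, 0, 0, 0, 0, -0.5, -15, 0, 0, 0, 0, 0, -0.5, -15, 0, 0, 0, 0, 0, -0.5, -15, 0, 0, 0, 0, 0, -0.5, -15, 0, 0, 0, 0, 0, -0.5, -15, 0, 0, 0, 0, 0, -0.5, -15, 0, 0, 0, 0, 0, -0.5, -15, 0, 0, 0]

```text
clock: 4.9
ee_pos: [0.4778, 0.0195, 0.0535]
eef_rot: [0.696, 0.718, 0.0, -0.0]
force: [-0.3, 2.9, 1.3]
gripper_width: 0.0099
gripper_force: 25.0
```

Run:
```python
from m import *
go(494.8,-163.9,53,97.8)
```

```text
t 4.9 pos [477.8  19.5  53.5] F [-0.3  2.9  1.3] w 9.9 gf 25.0
turn [ 0.03 -0.04 -5.98] shift now-axes [-183.9   11.1    0.3] shift target-axes [-184.    -8.1    0.5]
```

Request:
apply_moves:
  deltas: [0, 0, -0.6, -17, 0, 0, 0, 0, 0, -0.6, -17, 0, 0, 0, 0, 0, -0.6, -17, 0, 0, 0, 0, 0, -0.6, -17, 0, 0, 0, 0, 0, -0.6, -17, 0, 0, 0, 0, 0, -0.6, -17, 0, 0, 0, 0, 0, -0.6, -17, 0, 0, 0, 0, 0, -0.6, -16, 0, 0, 0, 0, 0, -0.6, -14, 0, 0, 0, 0, 0, -0.6, -12, 0, 0, 0, 0, 0, 0, -10, 0, 0, 0, 0, 0, 0, -6, 0, 0, 0]

```text
clock: 5.9
ee_pos: [0.4923, -0.157, 0.0535]
eef_rot: [0.658, 0.753, 0.0, -0.0]
force: [0.1, 3.7, 3.7]
gripper_width: 0.0101
gripper_force: 25.0
```

Request:
apply_moves:
  deltas: [0, 0, 0, 0, 0, 0, 0, 0, 0, 0, 0, 0, 0, 0]

```text
clock: 6.07
ee_pos: [0.4926, -0.1574, 0.0535]
eef_rot: [0.657, 0.754, -0.0, 0.001]
force: [0.8, -1.8, -0.2]
gripper_width: 0.0096
gripper_force: 25.0
```

```bash
cat > rk.py <<'E'
from m import *
def rack(tag):
    im,d,P=cloud('top'); cv2.imwrite(f'pics/{tag}.png',cv2.resize(im[180:280,270:400,::-1],None,fx=6,fy=6,interpolation=2))
    H=cv2.cvtColor(im,cv2.COLOR_RGB2HSV); h,s,v=[H[...,i].astype(int) for i in range(3)]
    X,Y,Z=[P[...,i] for i in range(3)]; w=(abs(X-.49)<.12)&(abs(Y+.16)<.16)
    m=w&(h>60)&(h<88)&(s>60); p=ray('top',np.argwhere(m)[:,::-1],.045); print('green@45',m.sum(),rect(p))
    m=w&(h>18)&(h<32)&(s>110)&(abs(Z)<.02); p=ray('top',np.argwhere(m)[:,::-1],0.); print('yellow',m.sum(),rect(p))
    return im,d,P
E
python3 - <<'E'
from rk import *
go(494.8,-163.9,53,97.8)
rack('t2')
E
```

```text
t 6.07 pos [ 492.6 -157.4   53.5] F [ 0.8 -1.8 -0.2] w 9.6 gf 25.0
turn [ 0.02  0.11 -0.01] shift now-axes [-6.8  1.3  0.5] shift target-axes [-6.8  1.3  0.5]
green@45 140 (array([ 498.5, -158.4]), array([177.,  42.]), 76.01)
yellow 175 (array([ 503.9, -166.9]), array([227.6,  88.4]), 75.21)
```

View pics/t2.png

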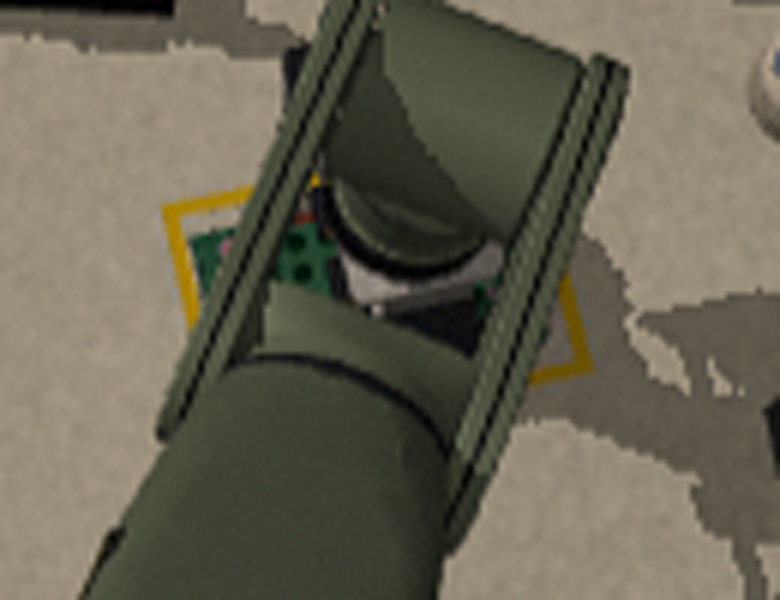

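The arm hides most of the rack, but the visible corner is inside the yellow outline at about (195,240). The last 7 mm remain, then I release and retreat.

Request:
apply_moves:
  deltas: [0, 0, 0, -3.5, 0.7, 0, 0, 0, 0, 0, -3, 0.6, 0, 0, 0, 0, 0, 0, 0, 0, 0, 0, 0, 0, 0, 0, 0, 0, 0, 0, 0, 0, 0, 0, 35, 0, 0, 0, 0, 0, 0, 35, 0, 0, 0, 0, 0, 0, 35, 0, 0, 0, 0, 0, 0, 35, 0, 0, 0, 0, 0, 0, 35, 0, 0, 0, 0, 0, -15, 35, 0, 0, 0, 0, 0, -30, 35, 0, 0, 0, 0, 0, -30, 35]

```text
clock: 7.12
ee_pos: [0.493, -0.1618, 0.1277]
eef_rot: [0.657, 0.754, -0.001, -0.002]
force: [0.9, -0.0, -0.5]
gripper_width: 0.0325
gripper_force: 0.0
```

Run:
```python
from m import *
go(684,43.5,150,82.2)
```

```text
t 7.12 pos [ 493.  -161.8  127.7] F [ 0.9 -0.  -0.5] w 32.5 gf 0.0
turn [-0.21 -0.1  15.6 ] shift now-axes [177.6 217.  -22.6] shift target-axes [229.4 161.4 -22.3]
```

Request:
apply_moves:
  deltas: [0, 0, 0, 0, 0, -30, 35, 0, 0, 5.2, 8, 8, -25, 35, 0, 0, 5.2, 20, 20, 0, 35, 0, 0, 5.2, 25, 20, 0, 35, 0, 0, 0, 25, 18, 0, 35, 0, 0, 0, 26, 18, 0, 35, 0, 0, 0, 26, 18, 0, 35, 0, 0, 0, 26, 18, 0, 35, 0, 0, 0, 26, 18, 0, 35, 0, 0, 0, 20, 15, 0, 35, 0, 0, 0, 15, 10, 0, 35, 0, 0, 0, 8, 5, 0, 35]

```text
clock: 8.12
ee_pos: [0.6848, 0.0476, 0.1829]
eef_rot: [0.753, 0.658, 0.0, -0.0]
force: [0.2, 0.4, -0.0]
gripper_width: 0.0328
gripper_force: 0.0
```

Run:
```python
from rk import *
go(684,43.5,150,82.2)
im,d,P=rack('t3')
im,d,P=cloud('wrist'); cv2.imwrite('pics/w2.png',im[...,::-1])
X,Y,Z=[P[...,i] for i in range(3)]
H=cv2.cvtColor(im,cv2.COLOR_RGB2HSV); h,s,v=[H[...,i].astype(int) for i in range(3)]
m=(abs(X-.685)<.05)&(abs(Y-.044)<.04)&(Z>.07)&(Z<.09); print('tops',m.sum(),rect(P[m]),np.nanmedian(P[m],0))
m=(abs(X-.685)<.05)&(abs(Y-.005)<.11)&(Z>.07)&(Z<.09); print('both',m.sum(),rect(P[m]))
im,d,P=cloud('scene'); X,Y,Z=[P[...,i] for i in range(3)]
m=(abs(X-.49)<.1)&(abs(Y+.16)<.12)&(Z>.038)&(Z<.07);print('rack scene',m.sum(),rect(P[m]))
```

```text
t 8.12 pos [684.8  47.6 182.9] F [ 0.2  0.4 -0. ] w 32.8 gf 0.0
turn [ 0.   -0.02  0.12] shift now-axes [-4.2 -0.2 32.8] shift target-axes [-4.2 -0.2 32.9]
green@45 1241 (array([ 489.8, -161.1]), array([ 90.1, 161.1]), 7.87)
yellow 589 (array([ 496. , -164.4]), array([133.6, 197.1]), 7.72)
tops 469 (array([683.9,  45.2]), array([49. ,  9.3]), 82.32) [0.6841237  0.04642628 0.07800503]
both 881 (array([678.7,   5. ]), array([129.9,   9.9]), 82.14)
rack scene 1870 (array([ 496.2, -161. ]), array([102.7, 161.5]), 7.98)
```

View pics/t3.png

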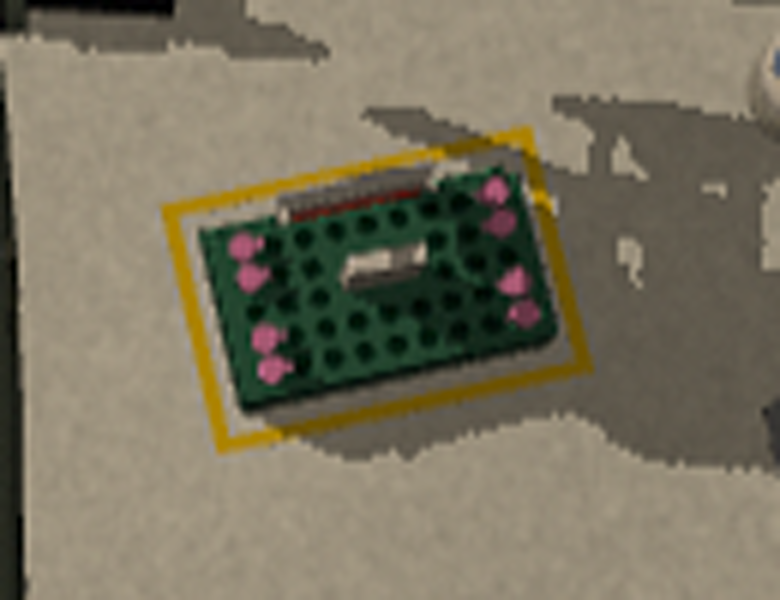

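The rack now stands inside the yellow outline and square to it, centred near (493.7,-161.5) with yaw 7.9°. Next I grasp the holder.

Request:
apply_moves:
  deltas: [0, 0, 0, -2.5, -0.4, 15, 35, 0, 0, 0, 0, 0, 25, 35, 0, 0, 0, 0, 0, 25, 35, 0, 0, 0, 0, 0, 25, 35, 0, 0, 0, 0, 0, 20, 35, 0, 0, 0, 0, 0, 15, 35, 0, 0, 0, 0, 0, 8, 35, 0, 0, 0, 0, 0, 5, 35, 0, 0, 0, 0, 0, 0, 0, 0, 0, 0, 0, 0, 0, 0, 0, 0, 0, 0, 0, 0, 0, 0, 0, 0, 0, 0, 0, 0]
  force: 40

```text
clock: 9.27
ee_pos: [0.6842, 0.0432, 0.0472]
eef_rot: [0.753, 0.657, 0.001, 0.001]
force: [0.2, -0.7, -0.1]
gripper_width: 0.0097
gripper_force: 26.8
```

Request:
apply_moves:
  deltas: [0, 0, 0, 0, 0, 0, 0, 0, 0, 0, 0, 0, 0, 0, 0, 0, 0, 0, 0, 0, 0, 0, 0, 0, 0, 0, 0, 0]

```text
clock: 9.6
ee_pos: [0.6843, 0.0432, 0.0471]
eef_rot: [0.753, 0.657, 0.001, 0.001]
force: [-0.9, 0.2, 5.5]
gripper_width: 0.0099
gripper_force: 40.0
```

Run:
```python
from m import *
go(684.1,45.2,45,82.2)
```

```text
t 9.6 pos [684.3  43.2  47.1] F [-0.9  0.2  5.5] w 9.9 gf 40.0
turn [ 0.17 -0.01  0.01] shift now-axes [ 2.  -0.4  2.1] shift target-axes [ 2.  -0.4  2.1]
```

Holder gripped (width 9.9 mm, 40 N); its foot should sit about 41 mm below the TCP. I'll lift straight up, then hover short of the slot to measure it with the wrist camera.

Request:
apply_moves:
  deltas: [0, 0, 0, 0, 0, -6, 0, 0, 0, 0, 0, 0, -12, 0, 0, 0, 0, 0, 0, -20, 0, 0, 0, 0, 0, 0, -25, 0, 0, 0, 0, 0, 0, -30, 0, 0, 0, 0, 0, 0, -30, 0, 0, 0, 0, 0, 0, -20, 0, 0, 0, 0, 0, 0, 0, 0]

```text
clock: 10.27
ee_pos: [0.686, 0.0432, 0.1949]
eef_rot: [0.753, 0.657, 0.004, 0.003]
force: [0.7, 0.7, 0.4]
gripper_width: 0.0096
gripper_force: 40.0
```

Run:
```python
from m import *
go(541.5,-215.5,185,97.8)
```

```text
t 10.27 pos [686.   43.2 194.9] F [0.7 0.7 0.4] w 9.6 gf 40.0
turn [  0.56   0.03 -15.58] shift now-axes [-275.9 -108.2    8.6] shift target-axes [-236.7 -178.3    9.9]
```

Request:
apply_moves:
  deltas: [0, 0, -5.2, -8, -4, 0, 0, 0, 0, -5.2, -20, -13, 0, 0, 0, 0, -5.2, -25, -18, 0, 0, 0, 0, 0, -25, -20, 0, 0, 0, 0, 0, -25, -20, 0, 0, 0, 0, 0, -25, -20, 0, 0, 0, 0, 0, -25, -20, 0, 0, 0, 0, 0, -25, -20, 0, 0, 0, 0, 0, -25, -18, 0, 0, 0, 0, 0, -20, -12, 0, 0, 0, 0, 0, -12, -8, 0, 0, 0, 0, 0, -5, -3, 0, 0]

```text
clock: 11.27
ee_pos: [0.5305, -0.2151, 0.1863]
eef_rot: [0.658, 0.753, -0.001, -0.002]
force: [0.4, 0.6, -1.0]
gripper_width: 0.0097
gripper_force: 40.0
```

Request:
apply_moves:
  deltas: [0, 0, 0, 0, 0, 0, 0, 0, 0, 0, 0, 0, 0, 0, 0, 0, 0, 0, 0, 0, 0]

```text
clock: 11.52
ee_pos: [0.533, -0.2126, 0.1877]
eef_rot: [0.657, 0.754, 0.0, -0.001]
force: [-0.3, -0.1, -0.2]
gripper_width: 0.0096
gripper_force: 40.0
```

Run:
```python
from rk import *
go(541.5,-215.5,185,97.8)
o=r.get_obs(); im,d,P=cloud('wrist'); np.savez('w3.npz',im=im,d=d,P=P); cv2.imwrite('pics/w3.png',im[...,::-1])
M=np.array(cams.calibration('wrist')['mount']); print(np.round(M,3))
```

```text
t 11.52 pos [ 533.  -212.6  187.7] F [-0.3 -0.1 -0.2] w 9.6 gf 40.0
turn [-0.04 -0.07  0.07] shift now-axes [-4.1  8.1  2.7] shift target-axes [-4.1  8.1  2.7]
[[-0.    -0.958 -0.285  0.083]
 [ 1.     0.    -0.001 -0.   ]
 [ 0.001 -0.285  0.958 -0.179]
 [ 0.     0.     0.     1.   ]]
```

View pics/w3.png

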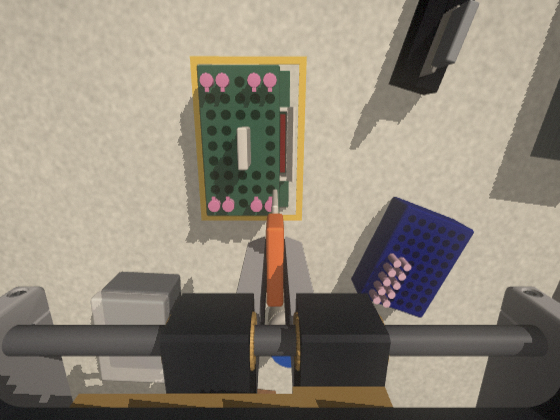

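The wrist view shows the red strip at about (283,143), the holder's orange grip at (276,260) hanging upright, and the rack inside the yellow outline. Next I measure the strip and the holder in the same view.

```bash
cat > w.py <<'E'
from m import *
def meas(f):
    o,im,P=f
    M=R.from_quat(o['eef_rot']); T=(P-o['ee_pos'])@M.as_matrix()*1000  # tool coords mm
    H=cv2.cvtColor(im,cv2.COLOR_RGB2HSV); h,s,v=[H[...,i].astype(int) for i in range(3)]
    X,Y,Z=[P[...,i] for i in range(3)]; w=(abs(X-.53)<.06)&(abs(Y+.156)<.06)
    m=w&((h<8)|(h>172))&(s>120)&(v>40)&(Z<.045); m=cv2.morphologyEx(m.astype(np.uint8),cv2.MORPH_OPEN,np.ones((3,3)))>0
    print('strip world',m.sum(),rect(P[m]),'z',np.nanmedian(Z[m])); q=T[m]; print('strip tool',rect(q),np.nanmedian(q,0))
    m=(h>3)&(h<18)&(s>150)&(v>100)&(T[...,2]>-45)&(T[...,2]<0)&(abs(T[...,1])<20)&(abs(T[...,0])<60)
    q=T[m]; print('grip tool',m.sum(),rect(q),np.nanpercentile(q[:,2],[1,50,99]))
    m=(s<60)&(v>120)&(abs(T[...,1])<15)&(T[...,0]>15)&(T[...,0]<50)&(T[...,2]>-5)&(T[...,2]<60)
    q=T[m]; print('plate tool',m.sum(), rect(q) if len(q)>3 else 0,np.nanmin(q,0) if len(q) else 0,np.nanmax(q,0) if len(q) else 0)
    G=(h>55)&(h<95)&(s>60)&(abs(X-.49)<.1)&(abs(Y+.16)<.12)&(Z>.038)&(Z<.06)
    m=(abs(X-.49)<.1)&(abs(Y+.16)<.12)&(Z>.038)&(Z<.062)&~((abs(T[...,1])<20)&(T[...,0]<45)); print('racktop',rect(P[m]))
    m=w&(Z>.036)&(Z<.05)&(s<70); print('lip',m.sum(),rect(P[m]) if m.sum()>3 else 0)
    m=w&G; print('block edge tool y max',np.nanpercentile(T[m][:,1],[99,99.8]))
E
python3 - <<'E'
from w import *
f=np.load('w3.npz'); meas((r.get_obs(),f['im'],f['P']))
E
```

```text
strip world 289 (array([ 533. , -155.9]), array([ 4.9, 65. ]), 8.09) z 0.020277760622011864
strip tool (array([56056.1,  7642.4]), array([ 4895.5, 65024.8]), 89.81) [ 56.35264334   7.57904606 167.76439468]
grip tool 1480 (array([3046.3, -758.2]), array([ 9535.1, 48941.9]), 89.87) [-31.97587386 -30.59745076  -7.26142714]
plate tool 120 (array([29302.1,  -634.9]), array([5526.2, 4616.6]), 4.69) [26.363656   -3.16154398 -4.99172974] [32.07393278  1.47852162 38.71153368]
racktop (array([ 495.9, -161.3]), array([100.5, 159. ]), 8.03)
lip 3964 (array([ 510.2, -156. ]), array([119.9,  80.3]), 89.99)
block edge tool y max [2.78462138 3.61537744]
```

Strip and holder agree: shift x +53.5 mm and y +8.3 mm, with no turn. Home should be at TCP z ≈ 55 mm.

Request:
apply_moves:
  deltas: [0, 0, 0, 10, 2, 0, 0, 0, 0, 0, 16, 2.5, 0, 0, 0, 0, 0, 16, 2, 8, 0, 0, 0, 0, 8, 1.3, 15, 0, 0, 0, 0, 3.5, 0.5, 20, 0, 0, 0, 0, 0, 0, 20, 0, 0, 0, 0, 0, 0, 14, 0, 0, 0, 0, 0, 0, 8, 0, 0, 0, 0, 0, 0, 5, 0, 0, 0, 0, 0, 0, 0, 0, 0, 0, 0, 0, 0, 0, 0, 0, 0, 0, 0, 0, 0, 0]

```text
clock: 12.57
ee_pos: [0.5348, -0.16, 0.0996]
eef_rot: [0.657, 0.754, 0.0, 0.001]
force: [-0.2, 0.0, 0.1]
gripper_width: 0.0099
gripper_force: 40.0
```

Run:
```python
from m import *
# strip centre (533,-155.9); holder centre is tool(+2.6,-0.7) from TCP
a=np.radians(97.8); ex=np.array([np.cos(a),np.sin(a)]); ey=np.array([np.sin(a),-np.cos(a)])
t=np.array([533,-155.9])-2.6*ex+.7*ey; print(t)
go(*t,55,97.8)
```

```text
[ 534.04638398 -158.38094348]
t 12.57 pos [ 534.8 -160.    99.6] F [-0.2  0.   0.1] w 9.9 gf 40.0
turn [0.11 0.07 0.01] shift now-axes [ 1.7 -0.6 44.6] shift target-axes [ 1.7 -0.5 44.6]
```

Request:
apply_moves:
  deltas: [0, 0, 0, 1.5, -0.5, 4, 0, 0, 0, 0, 0, 0, 6, 0, 0, 0, 0, 0, 0, 6, 0, 0, 0, 0, 0, 0, 6, 0, 0, 0, 0, 0, 0, 5, 0, 0, 0, 0, 0, 0, 4, 0, 0, 0, 0, 0, 0, 0, 0]

```text
clock: 13.15
ee_pos: [0.5325, -0.1579, 0.0661]
eef_rot: [0.657, 0.754, -0.0, -0.001]
force: [-0.4, 0.6, -0.2]
gripper_width: 0.0096
gripper_force: 40.0
```

Run:
```python
from m import *
go(534,-158.4,55,97.8)
print(r.get_obs()['wrist_torque'])
```

```text
t 13.15 pos [ 532.5 -157.9   66.1] F [-0.4  0.6 -0.2] w 9.6 gf 40.0
turn [-0.08 -0.06  0.  ] shift now-axes [-0.7  1.4 11.1] shift target-axes [-0.7  1.4 11.1]
[-0.06146717 -0.12700984  0.00490517]
```

Request:
apply_moves:
  deltas: [0, 0, 0, 0, 0.6, 1.5, 0, 0, 0, 0, 0, 0, 1.5, 0, 0, 0, 0, 0, 0, 1.5, 0, 0, 0, 0, 0, 0, 1.5, 0, 0, 0, 0, 0, 0, 0, 0]

```text
clock: 13.57
ee_pos: [0.5336, -0.1581, 0.0612]
eef_rot: [0.657, 0.754, -0.0, -0.0]
force: [-0.5, -0.4, 0.3]
gripper_width: 0.0096
gripper_force: 40.0
```

Request:
apply_moves:
  deltas: [0, 0, 0, 0, 0, 1, 0, 0, 0, 0, 0, 0, 1, 0, 0, 0, 0, 0, 0, 0, 0]

```text
clock: 13.82
ee_pos: [0.5338, -0.1582, 0.0599]
eef_rot: [0.657, 0.754, -0.0, 0.0]
force: [-2.1, 1.4, 4.5]
gripper_width: 0.0098
gripper_force: 40.0
```

Request:
apply_moves:
  deltas: [0, 0, 0, 0, 0, 1, 0, 0, 0, 0, 0, 0, 1, 0, 0, 0, 0, 0, 0, 0, 0]

```text
clock: 14.07
ee_pos: [0.5339, -0.1582, 0.0577]
eef_rot: [0.657, 0.754, 0.0, 0.0]
force: [-1.8, 1.3, 5.6]
gripper_width: 0.0096
gripper_force: 40.0
```

Request:
apply_moves:
  deltas: [0, 0, 0, 0, 0, 1, 0, 0, 0, 0, 0, 0, 0, 0]

```text
clock: 14.23
ee_pos: [0.5339, -0.1582, 0.0568]
eef_rot: [0.657, 0.754, 0.0, 0.0]
force: [-1.2, 1.0, 5.9]
gripper_width: 0.0099
gripper_force: 40.0
```

The strip took up load at TCP z ≈ 60.5 mm, as predicted, so about 2 mm remain before the hard stop. I keep going in small steps until the force jumps.

Request:
apply_moves:
  deltas: [0, 0, 0, 0, 0, 1, 0, 0, 0, 0, 0, 0, 0, 0, 0, 0, 0, 0, 0, 0, 0]

```text
clock: 14.48
ee_pos: [0.5339, -0.1582, 0.056]
eef_rot: [0.657, 0.754, 0.0, 0.0]
force: [-2.4, 1.6, 7.3]
gripper_width: 0.0099
gripper_force: 40.0
```

Request:
apply_moves:
  deltas: [0, 0, 0, 0, 0, 1, 0, 0, 0, 0, 0, 0, 0, 0, 0, 0, 0, 0, 0, 0, 0]

```text
clock: 14.73
ee_pos: [0.5339, -0.1582, 0.0551]
eef_rot: [0.657, 0.754, 0.0, 0.0]
force: [-3.2, 0.8, 6.4]
gripper_width: 0.0095
gripper_force: 40.0
```

Request:
apply_moves:
  deltas: [0, 0, 0, 0, 0, 1, 0, 0, 0, 0, 0, 0, 0, 0, 0, 0, 0, 0, 0, 0, 0]

```text
clock: 14.98
ee_pos: [0.534, -0.1583, 0.055]
eef_rot: [0.657, 0.754, -0.0, 0.0]
force: [-3.5, 1.3, 12.3]
gripper_width: 0.0099
gripper_force: 40.0
```

It hit the hard stop: z holds at 55.0 mm while the force jumps to 12 N. I add a little margin, then check.

Request:
apply_moves:
  deltas: [0, 0, 0, 0, 0, 0.6, 0, 0, 0, 0, 0, 0, 0, 0, 0, 0, 0, 0, 0, 0, 0, 0, 0, 0, 0, 0, 0, 0]

```text
clock: 15.32
ee_pos: [0.534, -0.1583, 0.055]
eef_rot: [0.657, 0.754, -0.0, 0.0]
force: [-5.3, 2.1, 14.5]
gripper_width: 0.0095
gripper_force: 40.0
```

Run:
```python
from w import *
go(534,-158.4,55,97.8)
o=r.get_obs(); im,d,P=cloud('wrist'); cv2.imwrite('pics/w4.png',im[...,::-1])
X,Y,Z=[P[...,i] for i in range(3)]
H=cv2.cvtColor(im,cv2.COLOR_RGB2HSV); h,s,v=[H[...,i].astype(int) for i in range(3)]
m=(h>3)&(h<18)&(s>150)&(v>100)&(abs(X-.533)<.04)&(abs(Y+.155)<.05); print('grip top z',np.nanpercentile(Z[m],[50,90,98]))
im,d,P=cloud('scene'); X,Y,Z=[P[...,i] for i in range(3)]
cv2.imwrite('pics/s4.png',cv2.resize(im[180:330,130:330,::-1],None,fx=4,fy=4,interpolation=2))
```

```text
t 15.32 pos [ 534.  -158.3   55. ] F [-5.3  2.1 14.5] w 9.5 gf 40.0
turn [0.01 0.02 0.02] shift now-axes [-0.1 -0.1  0. ] shift target-axes [-0.1 -0.1  0. ]
grip top z [0.08587603 0.08669315 0.08724327]
```

View pics/w4.png

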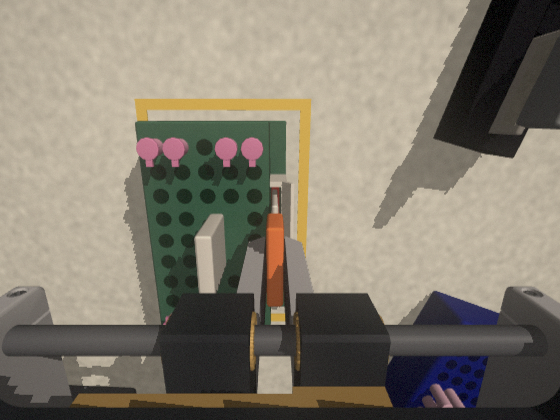

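View pics/s4.png

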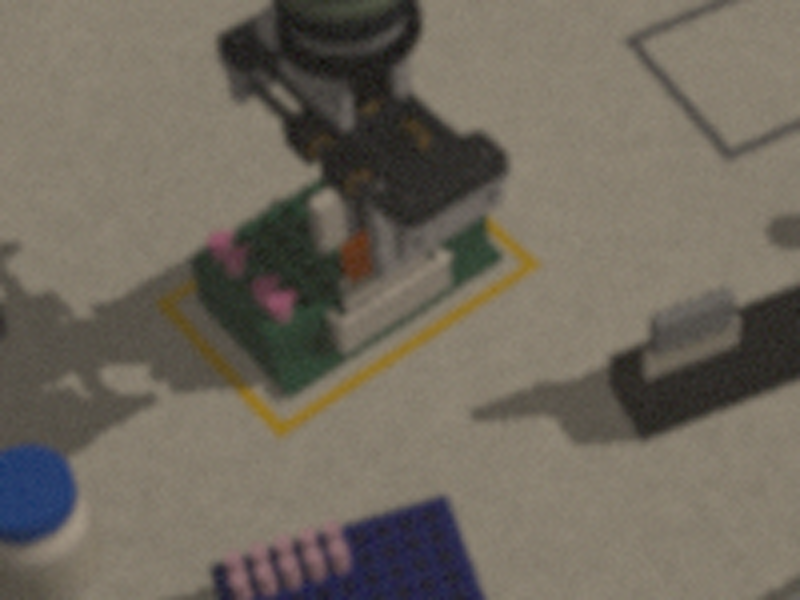

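The wrist view shows the grip at (276,260) in line with the slot. The scene view shows the holder behind the lip, the rack inside the yellow outline and the spare still in its stand. The grip top is at 86 mm, which is exactly the home height (14 + 72 mm), so I hand in.

```bash
python3 -c "
from cell import r
print(r.finish_job())"
```

```text
the job is handed in; nothing more can be done
None
```

I handed the job in at about 15 s: the rack stands square inside the yellow outline, the label holder is fully home and still held down at about 14 N, and I saw nothing else disturbed.

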